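# Lay a capped amber bottle down on the bottle roller

### The arm

A 6-joint arm with a two-finger parallel gripper is mounted at the origin on a cart in front of the work surface, level with it; the furniture and walls round the work are solid. World frame = base frame: x ahead of the robot, y to its left, z up, the work surface at z = 0. Lengths are in mm, angles in rad, forces in N, time in s.
With the tool pointing down it reaches from about 275 to 825 mm from the base axis. Payload 5.2 kg.
Tool frame: the origin (TCP) lies at the very end of the fingers, on their centre line; the grasp point (between the pads) lies 19 mm behind it; z points along the fingers, y is the line along which they close (so a half turn about z gives the same grasp; the last joint's range is limited). The gripper opens to 93 mm and grips with 3 to 60 N. Pads are 15 mm wide; open, the fingers measure 128 mm over their backs; the gripper's body (75 mm by 188 mm) begins 65 mm behind the grasp point.
Start: joints at [-1.333, 0.259, 1.535, -0, 1.348, -0.203], TCP at [234.685, -497.421, 218.653] pointing down, gripper open.
Joint ranges: [-3.14, 3.14], [-0.91, 2.08], [0.19, 2.58], [-1.22, 4.36], [0.22, 2.71], [-3.12, 3.12]. Speed limits (rad/s): [2.57, 2.57, 3.14, 3.14, 3.14, 3.14].

### API

Orientations are given as [roll, pitch, yaw] about the fixed x, y, z axes, in that order (R = Rz(yaw) Ry(pitch) Rx(roll)).
In Python, from bench import robot gives the robot as it stands. The module is installed in compiled form; this text tells all that it offers. Calls block until the motion is done:
- robot.move_ptp(position, orientation): joint-space move of the TCP to a pose.
- robot.move_linear(position, ori=None, speed=150, f_stop=None): straight line of the TCP; ori=None keeps the orientation; speed is the mean speed in mm/s. With f_stop (N) it stops when the force on the tool has changed by that much, and returns True; else False.
- robot.move_j(angles): joint-space move.
- robot.move_gripper(opening): opening from 0.0 (shut) to 1.0 (fully open); the grip force is fixed at half the most; returns when the fingers have stopped.
- robot.sleep(seconds).
- robot.inverse_kinematics(position, orientation): joint angles nearest the present ones, or None.
- robot.get_image(name): name is "scene" or "top" or "wrist"; returns a dict with "img" (480x640x3 uint8, blue, green, red), "fovy" (degrees; the focal length in pixels is half the picture's height over the tangent of half this angle, whatever the lens; pixels are square), "cx", "cy" (the principal point, pixels), "k1" (the pictures are not rectified: a ray, as slopes to the right and down, at radius r is drawn at 1 + k1 r^2 times it, then the intrinsics apply), "eye" and "orientation" of the camera in the world. Camera axes: x right, y down, z forward; pixel columns grow to the right and rows downward; lengths in mm; the calibration is good to about 2 mm. A picture is of the moment at which its call begins. There is no depth.
A pose or a line that the arm cannot do raises robot.MotionError and nothing moves.
- robot.hand_in(): hands the job in; it is judged then, once.
Readings, each from a call of its own:
- robot.current_t(): time.
- robot.current_qpos(): joint angles.
- robot.current_joint_vel(): joint speeds.
- robot.current_joint_efforts(): joint torques, N m.
- robot.current_tcp_pos(): TCP position.
- robot.current_eef_rot(): TCP orientation.
- robot.current_contact_force(): force on the tool from outside, world axes, zero at the start.
- robot.current_ft_torque(): the same for the moment, N m.
- robot.current_gripper_width(): opening from 0.0 (shut) to 1.0 (fully open).
- robot.current_finger_force(): force on a finger pad.
Only numpy, scipy, OpenCV 4.12 (cv2) and the standard library are available. Lean on these libraries where they do the work, as an engineer would, in place of code of your own. Each camera call takes 0.05 s, during which the arm holds its last target. There are 200 camera calls.

### The job

The capped amber bottle standing at the orange heel stops on the bottle roller's ledge is ready for mixing: tip it over the stops towards the yoke and let it down gently onto the two rollers, keeping it supported so that it never drops. Push it along the rollers until its shoulder is up against the yoke, and leave it lying still there. Work with the fingers only as supports and pushers - do not pinch, lift or carry the bottle, and push lightly, it is glass - and leave the vials, the timer and the measuring cylinder where they stand.

Things in the scene. Friction and masses are not known exactly. Their poses are not given: they have to be found in the camera images.
- bottle: Amber bottle, blue screw cap (fixed), 0.4 to 0.65 kg, standing on the roller's black ledge. Body 87.6 mm in diameter, 131 mm tall to a shoulder; neck 33 mm in diameter; cap 42 mm in diameter from 168 to 192 mm. Origin: centre of its base; z axis: along the bottle to the cap. Friction about 0.6: pushed near the top it tips over its heel, past balance at about 30 degrees of lean.
- bottle_mid (a point): point on the bottle's axis 65.5 mm from its base (middle of the body); the centre of mass is 10 mm nearer the cap
- bottle_top (a point): centre of the top face of the blue cap, 192 mm from the base along the bottle's z axis
- mixer: White bench bottle roller, fixed to the bench, motor off, 120 mm wide (x), 284 mm long (y), yaw within 17 degrees; its robot side (-x) has a grey control panel. Origin: centre of its underside on the bench; its y axis runs along the rollers from the ledge to the yoke, z up. The ledge is the black rubber top of its housing, 50 mm above the bench, from y -138 to -29 mm.
- heel (a point): on the ledge, 50 mm above the bench, at x 0, y -28.7 mm of the roller: where the bottle's heel pivots when its foot is against the two orange stops (10 mm wide, 8 mm high, at x +-32, y -35.7 mm). The upright bottle's axis is then 43.8 mm behind (y -72.5); it starts 1 to 3 mm short of that, within 2 mm of the middle.
- rollers (a point): middle of the bed, 95 mm above the bench at x 0, y 52.5 mm of the roller, on the axis of a lying bottle. Two free-turning rollers along y from -25 to 133, axes at x +-30, 48 mm high, each with 24 mm rubber tyres at y 12.5 and 92.5. A lying bottle is level, clears the ledge by 1.5 mm and passes between the stops. Just tipped, its base is near y -29 and its cap overhangs at y 163.
- yoke (a point): centre of the yoke's face towards the ledge, at x 0, y 132.5 mm of the roller, 95 mm above the bench. The yoke is an end plate 10 mm thick with two flared rubber-faced prongs up to 90 mm above the bench; the notch for the neck is 70 mm wide at the top, 46 mm at its foot (56 mm high); beyond it is only bench. Shoulder against it, the bottle's base is at y +1.5 mm (30 mm of push).
- vial_blue: bystander: clear sample vial with blue cap, 27 mm wide, 53 mm tall, standing on the bench; origin under its centre
- vial_red: bystander: sample vial with red cap, 27 mm wide, 53 mm tall, standing on the bench; origin under its centre
- timer: bystander: white digital bench timer on edge, 21x62x66 mm; origin under its centre
- cylinder: bystander: plastic measuring cylinder with a blue collar, 62 mm wide foot, 217 mm tall, standing on the bench beyond the roller; origin under its centre
Not all that is in view belongs to the job. What is meant by the bottle is not green, and is the smaller of those in its own colour.

How it is judged (in metres and radians):
On the way:
1. the bottle lies on the rollers, its neck in the yoke (angle between bottle's own z axis and vertical above 1.5 rad and height (world z) of bottle_mid below 0.103 m and distance between bottle_top and yoke below 0.09 m), for 0.1 s.
At the end, for the whole second after the job is handed in: The bottle lies level (within 4 degrees) along the rollers (within 3.5 degrees, within 8 mm of the middle), cap beyond the yoke, its shoulder within 6.5 mm of the yoke, at rest (angle between bottle's own z axis and vertical between 1.5 and 1.64 rad and angle between the z axis of bottle and the y axis of mixer, either way round below 0.06 rad and y of bottle in the frame of mixer between -0.005 and 0.008 m and x of bottle in the frame of mixer between -0.008 and 0.008 m and y of bottle_top in the frame of mixer above 0.15 m and height (world z) of bottle_mid between 0.088 and 0.103 m and linear speed of bottle below 0.02 m/s and angular speed of bottle below 0.15 rad/s); the robot touches nothing.
It fails at once if the bottle drops: it turns faster than 3 rad/s, as after falling through more than about 3.5 degrees (angular speed of bottle above 3 rad/s).
It fails at once if the bottle is lifted: the middle of its body more than 16 mm above the highest point of tipping over its heel, or raised 20 mm off the rollers once it lies (height (world z) of bottle_mid above 0.145 m or (angle between bottle's own z axis and vertical above 1.48 rad and height (world z) of bottle_mid above 0.116 m)).
It fails at once if the bottle falls off the roller (height (world z) of bottle_mid below 0.075 m).
It fails at once if the fingers press on the bottle with more than 30 N (pinched or forced) (contact force between the fingers and bottle above 30 N).
It fails at once if a bystander is moved more than 20 mm or tipped (distance of any of vial_blue, vial_red, timer, cylinder from where it was at the start of the episode above 0.02 m or angle between any of vial_blue, vial_red, timer, cylinder's own z axis and vertical above 0.35 rad).
It also fails if it takes over 64 s, if anything falls off the work surface, if the arm or the gripper's body presses on something with over 40 N, if the wrist force passes 120 N, or if a joint passes its speed limit or range.

## Working session

There is one attempt and no reset: what is moved stays moved. The work goes in short steps, each a Python script; the robot and the scene stay as the last script left them, time stands still between calls to the robot, and variables do not carry over. Pictures are saved under pics/ and viewed, at most 10 in all, crops included, and the job is handed in when it is done.

```bash
mkdir -p pics; python3 - <<'E'
from bench import robot
import cv2
for n in ("scene","top"):
    d=robot.get_image(n); cv2.imwrite(f"pics/{n}0.png",d["img"])
    print(n,{k:v for k,v in d.items() if k!="img"})
print(robot.current_t(),robot.current_eef_rot())
E
```

```text
scene {'fovy': 45.40230573917644, 'cx': 318.3054477996632, 'cy': 232.2460143831837, 'k1': -0.06412757665539592, 'eye': array([209.95860284, 423.20805265, 912.83347461]), 'orientation': array([-2.46670129,  0.01718862, -2.54556481])}
top {'fovy': 44.832675248760786, 'cx': 330.9516427450958, 'cy': 229.9629791827106, 'k1': -0.19031405120930775, 'eye': array([ 436.31911382,  -80.39916416, 1314.44831316]), 'orientation': array([-3.01329149,  0.01375803, -1.59350086])}
0.1 [-3.14008120e+00 -3.13063074e-04  4.40757755e-01]
```

View pics/scene0.png

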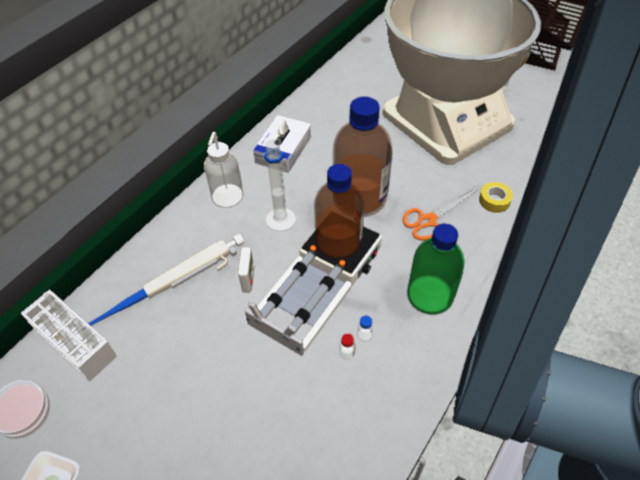

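View pics/top0.png

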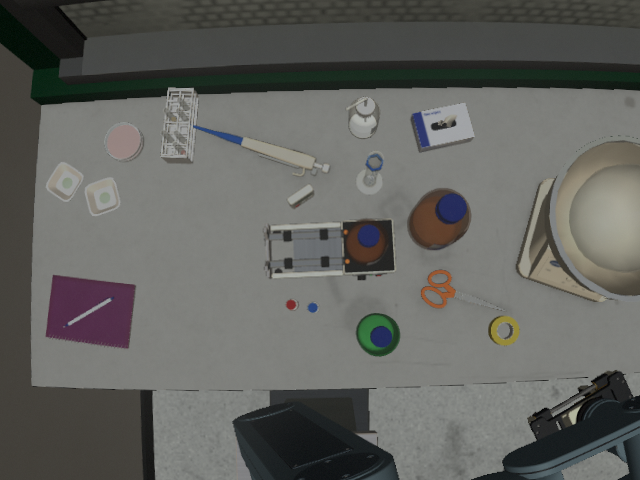

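In the pictures, three things could be taken for the bottle: 
- the amber one on the ledge: scene (338,215), top (367,240)
- a larger amber one: scene (362,155), top (440,218)
- a green one: scene (436,270), top (378,335)

I choose the smaller amber bottle on the ledge. I'll check it in a close crop and use the same crop to measure the roller.

```bash
python3 - <<'E'
import cv2
a=cv2.imread("pics/top0.png")[205:295,255:405]; a=cv2.resize(a,None,fx=5,fy=5,interpolation=cv2.INTER_CUBIC)
cv2.imwrite("pics/topc.png",a)
a=cv2.imread("pics/scene0.png")[155:355,240:390]; a=cv2.resize(a,None,fx=3,fy=3,interpolation=cv2.INTER_CUBIC)
cv2.imwrite("pics/scenec.png",a)
E
```

```text
(no output)
```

View pics/topc.png

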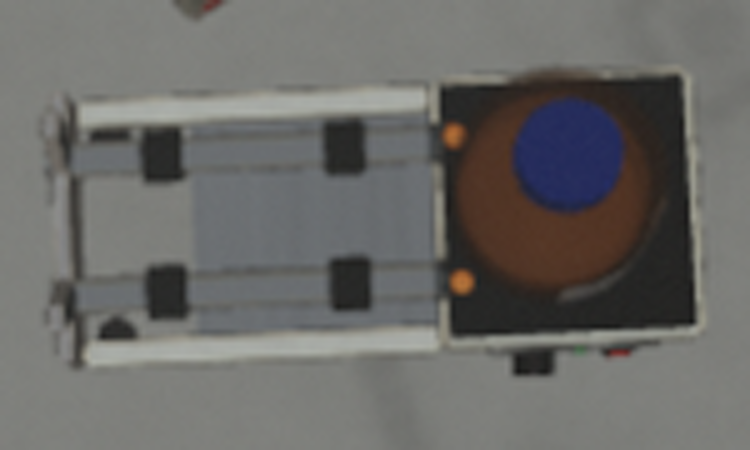

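View pics/scenec.png

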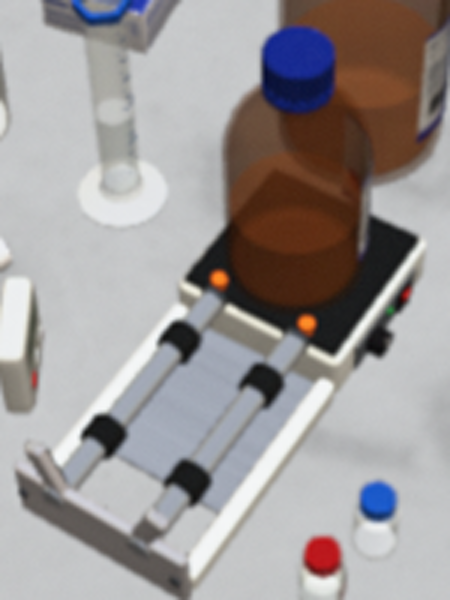

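The crop confirms the choice: a small amber bottle stands on the black ledge behind the two orange stops. In the top crop the stops are at (454,135) and (462,282), with four tyres to the left. The cap's top is at (569,155). I'll fit the roller pose from both views and triangulate the cap.

```bash
cat > h.py <<'E'
import numpy as np, cv2
from scipy.spatial.transform import Rotation as R
from scipy.optimize import least_squares
CAM={"scene":dict(fovy=45.40230573917644,cx=318.3054477996632,cy=232.2460143831837,k1=-0.06412757665539592,eye=[209.95860284,423.20805265,912.83347461],o=[-2.46670129,0.01718862,-2.54556481]),
"top":dict(fovy=44.832675248760786,cx=330.9516427450958,cy=229.9629791827106,k1=-0.19031405120930775,eye=[436.31911382,-80.39916416,1314.44831316],o=[-3.01329149,0.01375803,-1.59350086])}
def proj(c,P):
    c=CAM[c]; p=R.from_euler("xyz",c["o"]).inv().apply(np.atleast_2d(P)-c["eye"])
    s=p[:,:2]/p[:,2:]; s=s*(1+c["k1"]*(s**2).sum(1,keepdims=True))
    return s*240/np.tan(np.radians(c["fovy"])/2)+[c["cx"],c["cy"]]
M=[[32,-35.7,56],[-32,-35.7,56],[30,92.5,48],[30,12.5,48],[-30,92.5,48],[-30,12.5,48]]
E
cat > fit.py <<'E'
from h import *
uc=lambda a,s,o:(np.array(a,float)+.5)/s-.5+o
T=uc([[454,135],[462,282],[162,155],[345,147],[167,292],[350,284]],5,[255,205])
S=uc([[219,280],[307,325],[102,435],[180,341],[187,482],[262,384]],3,[240,155])
def w(p): return R.from_euler("z",p[2]).apply(np.array(M,float))+[p[0],p[1],0]
for cs in (("top",),("scene",),("top","scene")):
    f=lambda p: np.concatenate([(proj(c,w(p))-{"top":T,"scene":S}[c]).ravel() for c in cs])
    r=least_squares(f,[400,-80,0]); print(cs,r.x,"rms",np.sqrt((r.fun**2).mean()))
print(r.fun.reshape(-1,2).round(1).tolist())
# cap top-face centre: centroid of blue top face (top view), hand pixel in scene
ct,cs_=uc([[569,155]],5,[255,205]),uc([[298,54]],3,[240,155])
for z in (242,): 
    for n,q in (("top",ct),("scene",cs_)):
        a=least_squares(lambda p:(proj(n,[p[0],p[1],z])-q).ravel(),[400,-100]).x
        print(n,"cap",a,"in mixer",R.from_euler("z",-r.x[2]).apply([a[0]-r.x[0],a[1]-r.x[1],0]))
for n,px,z in (("red",(291,305),53),("blue",(313,308),53),("timer",(301,195),50),("cyl",(375,160),217)):
    a=least_squares(lambda p:(proj("top",[p[0],p[1],z])-px).ravel(),[400,-100]).x
    print(n,a,R.from_euler("z",-r.x[2]).apply([a[0]-r.x[0],a[1]-r.x[1],0]))
E
python3 fit.py
```

```text
('top',) [ 5.61737130e+02 -6.32448954e+01  2.15302895e-02] rms 0.09219632706579306
('scene',) [ 5.62205953e+02 -6.46384434e+01  1.56466198e-02] rms 0.23114482974012565
('top', 'scene') [ 5.61940534e+02 -6.39671268e+01  1.81402580e-02] rms 0.310207686466966
[[0.4, 0.0], [0.1, -0.1], [0.5, -0.1], [0.3, -0.1], [0.4, -0.3], [0.3, -0.2], [0.1, -0.0], [-0.1, -0.1], [0.2, 0.4], [-0.3, 0.4], [-0.1, 0.6], [-0.2, 0.7]]
top cap [ 562.73847455 -138.04887826] in mixer [ -0.54597911 -74.08403684   0.        ]
scene cap [ 562.63623293 -136.40664632] in mixer [ -0.61841502 -72.4402205    0.        ]
red [438.06298667  23.29825168] [-122.27423608   89.49806815    0.        ]
blue [430.6393512  -24.16108596] [-130.55752756   42.18119827    0.        ]
timer [679.42647672  -2.21483756] [118.58675379  59.61102072   0.        ]
cyl [ 712.77943945 -156.95161227] [149.12741789 -95.70529332   0.        ]
```

```bash
cat >> h.py <<'E'
MX,MY,YAW=561.9,-63.9,0.0185
G,D=54.0,12.0           # finger gap, fingertip depth past the rim
Rm=R.from_euler("z",YAW)
def pose(y,z,phi,sgn=1,x=-0.5):
    """TCP at mixer (x,y,z); phi: tool tilt from straight down, fingers towards -y; tool y in the tipping plane"""
    c,s=np.cos(phi),np.sin(phi)
    A=np.column_stack([[-sgn,0,0],[0,sgn*c,-sgn*s],[0,-s,-c]])
    return (Rm.apply([x,y,z])+[MX,MY,0]).tolist(), (Rm*R.from_matrix(A)).as_euler("xyz").tolist()
def rim(a,b,th):
    u=b-43.8; return np.array([-28.7+u*np.cos(th)+a*np.sin(th),50+a*np.cos(th)-u*np.sin(th)])
def tcp(th,phi,side):
    """TCP (y,z) with the front (+1) or rear (-1) finger face on the cap at lean th"""
    yv=np.array([np.cos(phi),-np.sin(phi)]); zv=np.array([-np.sin(phi),-np.cos(phi)])
    p=rim(192,21,th) if side>0 else rim(168,-21,th)
    return p-side*G/2*yv+D*zv
PATH=[(*tcp(np.radians(t),0,-1),0.) for t in range(0,32,2)]
T2=list(range(34,88,3))+[88,90,91.5]
PATH+=[(*tcp(np.radians(t),np.radians(60*(t-32)/58),1),np.radians(60*(t-32)/58)) for t in T2]
E
python3 - <<'E'
from h import *
from bench import robot
q=[[452,208]],[[364,100]]
r=least_squares(lambda p:np.r_[(proj("top",p)-q[0]).ravel(),(proj("scene",p)-q[1]).ravel()],[600,-280,280]);print("large cap",r.x,r.fun, Rm.inv().apply(r.x-[MX,MY,0]))
print(np.round(np.array(PATH)[[0,8,14,15,16,18,25,-1]],2))
for sgn in (1,-1):
    for y,z,f in [PATH[0],PATH[15],PATH[20],PATH[25],PATH[30],PATH[-1]]:
        j=robot.inverse_kinematics(*pose(y,z,f,sgn)); print(sgn,round(f,2),None if j is None else np.round(j,2))
E
```

```text
large cap [ 608.33044504 -291.19685204  267.68196064] [-0.42808498 -0.79768281  0.86646082  0.11023267] [  42.21774795 -228.11687121  267.68196064]
[[-6.6500e+01  2.0600e+02  0.0000e+00]
 [-1.7680e+01  2.1735e+02  0.0000e+00]
 [ 1.9960e+01  2.1676e+02  0.0000e+00]
 [ 2.6180e+01  2.1589e+02  0.0000e+00]
 [ 3.2350e+01  2.1091e+02  4.0000e-02]
 [ 4.8800e+01  2.0375e+02  1.4000e-01]
 [ 9.8790e+01  1.6613e+02  5.2000e-01]
 [ 1.4042e+02  8.5790e+01  1.0700e+00]]
1 0.0 [-0.42  0.32  1.49  0.    1.34 -2.01]
1 0.0 [-0.27  0.28  1.51  0.    1.35 -1.85]
1 0.25 [-0.03  0.31  1.55 -0.26  1.28 -1.55]
1 0.52 [ 0.19  0.43  1.56 -0.54  1.3  -1.22]
1 0.79 [ 0.35  0.6   1.53 -0.75  1.4  -0.95]
1 1.07 [ 0.46  0.82  1.47 -0.92  1.54 -0.75]
-1 0.0 [-0.42  0.32  1.49 -0.    1.34  1.13]
-1 0.0 [-0.27  0.28  1.51 -0.    1.35  1.29]
-1 0.25 [-0.03  0.31  1.55 -0.26  1.28  1.6 ]
-1 0.52 [ 0.19  0.43  1.56 -0.54  1.3   1.92]
-1 0.79 [ 0.35  0.6   1.53 -0.75  1.4   2.19]
-1 1.07 [ 0.46  0.82  1.47 -0.92  1.54  2.39]
```

```bash
python3 - <<'E'
from h import *
from bench import robot
robot.move_ptp(*pose(-74,310,0,-1)); robot.move_gripper(.85)
print(robot.move_linear(*pose(-74,206,0,-1),speed=120,f_stop=6))
robot.move_gripper(G/93)
print(robot.current_t(),robot.current_gripper_width(),robot.current_contact_force(),robot.current_tcp_pos())
d=robot.get_image("scene")["img"]; e=robot.get_image("wrist")["img"]
cv2.imwrite("pics/a.png",np.hstack([cv2.resize(d[100:340,230:430],(400,480)),cv2.resize(e,(400,300))[:, :] if 0 else cv2.copyMakeBorder(cv2.resize(e,(400,300)),0,180,0,0,0)]))
E
```

```text
False
4.0417 0.5802244155694156 [-0.0204946  -0.93745209  0.41497268] [ 562.7544094  -137.91469302  205.998495  ]
```

View pics/a.png

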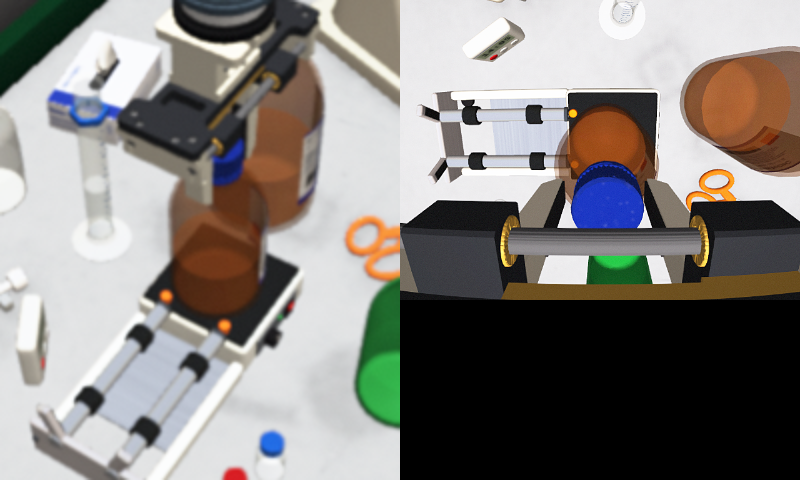

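The fingers straddle the cap, which is at wrist view (607,200), with a gap on both sides. The bottle stands upright at the stops. Next I tip it to near balance, logging forces.

```bash
cat >> h.py <<'E'
def run(robot,seq,speed=45,f_max=14):
    for y,z,f in seq:
        s=robot.move_linear(*pose(y,z,f,-1),speed=speed,f_stop=f_max)
        F=Rm.inv().apply(robot.current_contact_force())
        print(round(robot.current_t(),2),round(y,1),round(z,1),round(np.degrees(f)),F.round(2))
        if s: print("STOP"); return False
    return True
E
python3 - <<'E'
from h import *
from bench import robot
run(robot,PATH[:15])
d=robot.get_image("scene")["img"]; e=robot.get_image("top")["img"]
cv2.imwrite("pics/b.png",np.hstack([cv2.resize(d[100:340,230:430],(400,480)),cv2.resize(e[160:310,240:420],(400,333)) if 0 else cv2.copyMakeBorder(cv2.resize(e[160:310,240:420],(400,333)),0,147,0,0,0)]))
E
```

```text
4.46 -66.5 206.0 0 [ 0.03 -1.45 -0.89]
4.75 -60.6 208.2 0 [-0.06 -1.05  0.03]
5.04 -54.6 210.1 0 [-0.56 -1.22 -0.33]
5.33 -48.6 211.9 0 [ 0.24 -1.2   0.23]
5.62 -42.5 213.4 0 [ 1.08 -1.18 -0.57]
5.92 -36.3 214.7 0 [-0.43 -0.75 -0.34]
6.21 -30.2 215.8 0 [-0.24 -0.5  -0.32]
6.5 -23.9 216.7 0 [ 0.26 -1.88  0.62]
6.79 -17.7 217.4 0 [-1.04  0.23 -1.07]
7.08 -11.4 217.8 0 [-0.13 -0.78  0.7 ]
7.38 -5.1 218.0 0 [ 0.63 -0.23  0.03]
7.67 1.2 218.0 0 [0.22 0.33 0.24]
7.96 7.4 217.8 0 [-0.75  0.95 -0.38]
8.25 13.7 217.4 0 [-0.2   0.07 -0.03]
8.54 20.0 216.8 0 [-0.65 -0.42 -0.36]
```

View pics/b.png

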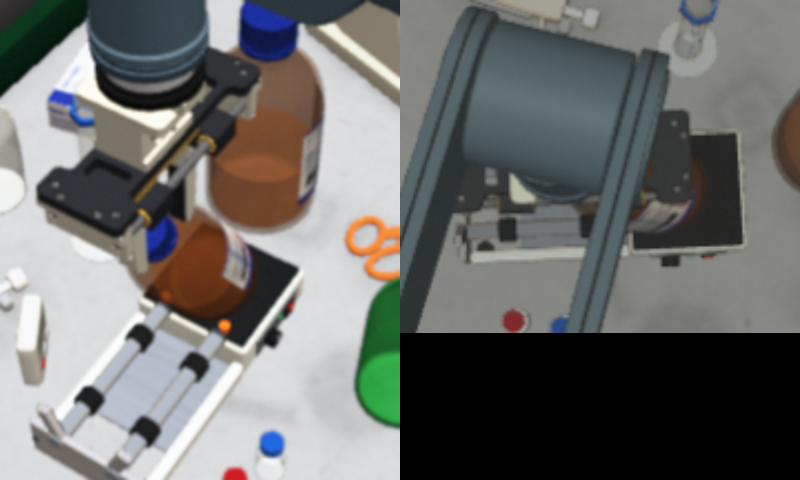

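The bottle leans about 30° between the fingers, cap at left panel (160,235), and the forces are around 1 N. Now I let it down.

```bash
python3 - <<'E'
from h import *
from bench import robot
run(robot,PATH[15:],speed=35,f_max=10)
d=robot.get_image("scene")["img"]
cv2.imwrite("pics/c.png",cv2.resize(d[130:370,200:420],None,fx=2.5,fy=2.5))
E
```

```text
8.97 26.2 215.9 0 [ 0.56  0.07 -0.01]
9.35 32.3 210.9 2 [-0.04 -1.17 -0.38]
9.76 40.7 207.5 5 [ 0.09  0.42 -0.24]
10.17 48.8 203.7 8 [ 0.24  1.61 -0.22]
10.57 56.7 199.5 11 [ 0.08  0.91 -0.31]
10.98 64.4 194.9 14 [ 0.1   0.15 -1.04]
11.39 71.9 189.9 18 [ 0.66 -0.01 -1.29]
11.8 79.1 184.5 21 [ 0.25  1.15 -0.47]
12.21 86.0 178.7 24 [ 0.15  0.07 -1.16]
12.62 92.5 172.6 27 [ 0.49  0.76 -0.49]
13.03 98.8 166.1 30 [ 0.7   0.62 -1.38]
13.43 104.7 159.4 33 [ 0.28  0.2  -1.48]
13.84 110.3 152.3 36 [-0.05 -0.03 -1.22]
14.25 115.4 144.9 39 [-0.6  -0.51 -1.4 ]
14.66 120.2 137.3 42 [ 0.26 -0.73 -3.52]
15.07 124.6 129.4 46 [-0.43  0.98 -1.2 ]
15.47 128.6 121.3 49 [ 0.24  0.72 -1.91]
15.88 132.1 113.1 52 [-0.35 -0.89 -2.07]
16.29 135.2 104.6 55 [-0.45 -0.38 -2.14]
16.7 137.9 96.0 58 [0.21 0.26 1.2 ]
17.02 139.4 90.2 60 [-1.31  0.43  2.27]
17.25 140.4 85.8 62 [-1.35  0.32  3.36]
STOP
```

View pics/c.png

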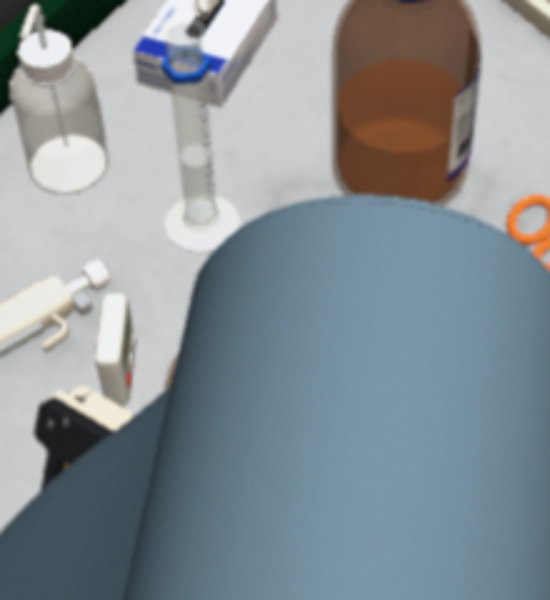

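The stop is explained by geometry. The bottle is down, and the upper fingertip at mixer (y 128, z 110) has just touched the top of the neck (z 111) with a few newtons. I open the gripper a little, withdraw along the tool axis, swing clear and look.

```bash
python3 - <<'E'
from h import *
from bench import robot
robot.move_gripper(65/93)
print(robot.current_contact_force())
p=np.array(robot.current_tcp_pos()); A=R.from_euler("xyz",robot.current_eef_rot()).as_matrix()
print(p)
print(robot.move_linear((p-90*A[:,2]).tolist(),speed=60,f_stop=8),robot.current_contact_force())
p=np.array(robot.current_tcp_pos()); robot.move_linear((p+[0,0,170]).tolist(),speed=200)
robot.move_ptp(*pose(-150,330,0,-1)); 
print(robot.current_t())
for n in ("scene","top"):
    cv2.imwrite(f"pics/d_{n}.png",robot.get_image(n)["img"])
d=cv2.imread("pics/d_scene.png"); e=cv2.imread("pics/d_top.png")
cv2.imwrite("pics/d.png",np.hstack([cv2.resize(d[150:350,230:390],(400,500)),cv2.resize(e[200:300,255:355],(400,400)) if 0 else cv2.copyMakeBorder(cv2.resize(e[200:300,255:355],(400,400)),0,100,0,0,0)]))
E
```

```text
[ 0.19555528  0.75533158 -0.09594396]
[558.01149238  75.99241021  86.45839306]
False [-0.07078156  0.35612152 -0.65823844]
21.8417
```

View pics/d.png

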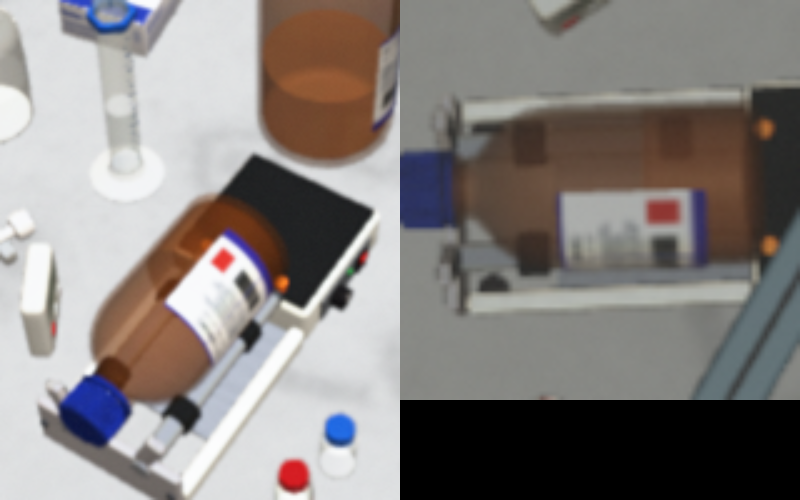

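The bottle lies on the rollers with its neck in the notch: cap at left panel (95,410), base just past the stops. Next I push from behind with closed fingers.

```bash
python3 - <<'E'
from h import *
from bench import robot
robot.move_gripper(0.0)
best=None
for a in (np.pi/2,-np.pi/2):
    o=(Rm*R.from_euler("z",a)*R.from_euler("x",np.pi)).as_euler("xyz").tolist()
    P=lambda y,z:(Rm.apply([-0.5,y,z])+[MX,MY,0]).tolist()
    j=robot.inverse_kinematics(P(-60,75),o); print(a,j)
    if j is not None and (best is None or abs(j[5]-robot.current_qpos()[5])<best[0]): best=(abs(j[5]-robot.current_qpos()[5]),o)
o=best[1]
robot.move_ptp(P(-75,250),o)
print(robot.move_linear(P(-75,75),speed=120,f_stop=8))
s=robot.move_linear(P(-45,75),speed=40,f_stop=6); print("appr",s,robot.current_tcp_pos())
for y in np.arange(-42,-4.4,1.5):
    s=robot.move_linear(P(y,75),speed=20,f_stop=9)
    F=Rm.inv().apply(robot.current_contact_force()); print(round(y,1),F.round(1))
    if s or F[1]<-9: print("stopped"); break
print(robot.current_t(),Rm.inv().apply(np.array(robot.current_tcp_pos())-[MX,MY,0]))
E
```

```text
1.5707963267948966 [-0.41036903  0.43623817  1.65553346  0.          1.04982102 -0.42886903]
-1.5707963267948966 [-0.41036903  0.43623817  1.65553346  0.          1.04982102  2.71272363]
False
appr False [ 562.31945168 -108.99945135   75.02678083]
-42.0 [ 0.3 -1.1 -0.1]
-40.5 [-0.7 -3.8  0.1]
-39.0 [ 1.  -5.6  1.6]
-37.5 [ 0.6 -4.3  1.2]
-36.0 [ 0.5 -5.1  2.2]
-34.5 [ 0.5 -3.9  2. ]
-33.0 [ 0.5 -4.5  2. ]
-31.5 [ 0.4 -4.7  2.2]
-30.0 [ 0.5 -5.1  1.8]
-28.5 [ 0.1 -5.2  1.9]
-27.0 [ 0.8 -4.9  2. ]
-25.5 [ 0.5 -5.4  2.7]
-24.0 [ 0.6 -5.7  1.4]
-22.5 [ 0.7 -5.8  2.9]
-21.0 [ 0.8 -4.2  2.9]
-19.5 [ 0.4 -5.1  2. ]
-18.0 [ 0.3 -5.7  2. ]
-16.5 [ 0.9 -4.3  1.6]
-15.0 [ 0.2 -5.1  2.9]
-13.5 [-0.3 -4.6  2.3]
-12.0 [ 0.2 -5.3  1.9]
-10.5 [-0.2 -5.5  2.1]
-9.0 [-0.5 -5.4  1.7]
-7.5 [ 1.1 -7.   1.6]
-6.0 [ -0.8 -12.    2.2]
stopped
33.1583 [-0.22846329 -8.1139885  75.38477531]
```

The force rose to 12 N at about 32 mm of travel, so the yoke has been reached. I back off and verify.

```bash
python3 - <<'E'
from h import *
from bench import robot
P=lambda y,z:(Rm.apply([-0.5,y,z])+[MX,MY,0]).tolist()
robot.move_linear(P(-70,75),speed=40); robot.move_linear(P(-100,260),speed=150); robot.sleep(1)
for n in ("scene","top"):
    cv2.imwrite(f"pics/e_{n}.png",robot.get_image(n)["img"])
d=cv2.imread("pics/e_scene.png"); e=cv2.imread("pics/e_top.png")
cv2.imwrite("pics/e.png",np.hstack([cv2.resize(d[150:350,230:390],(400,500)),cv2.copyMakeBorder(cv2.resize(e[200:300,245:345],(400,400)),0,100,0,0,0)]))
# predicted pixels: cap end (y 193.5), base bottom edge at base y 1.5, axis
W=lambda p:Rm.apply(p)+[MX,MY,0]
for y in (193.5,185.5): print(y,[(proj("scene",W([0,y,95]))-[230,150])*2.5,(proj("top",W([0,y,95]))-[245,200])*4])
print(robot.current_t(),robot.current_contact_force())
E
```

```text
193.5 [array([[ 49.68198848, 471.23127647]]), array([[-25.78817456, 195.60216741]])]
185.5 [array([[ 57.21262748, 461.8755502 ]]), array([[-10.86653916, 194.99252772]])]
37.4083 [-0.43588795 -0.02136298 -0.32367422]
```

View pics/e.png

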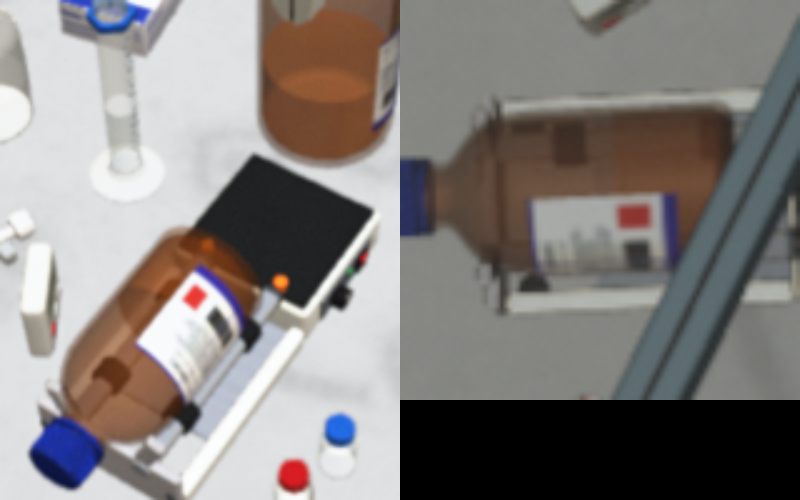

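The shoulder is against the yoke: top panel, plate at x≈498. The cap end is near (48,465) against a predicted (50,471), and the bystanders are unmoved. I hand in.

```bash
python3 -c "
from bench import robot
print(robot.hand_in(),robot.current_t())"
```

```text
the job is handed in; nothing more can be done
the job is handed in; nothing more can be done
```

I tipped the amber bottle over the stops, let it down onto the rollers and pushed it up against the yoke. In the last picture it lies there with the robot clear and the bystanders where they stood; I handed the job in at about 37 s, and no verdict was shown.

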